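Turn the inspection wheel to the camera and take the picture

TASK

Turn the four-bladed inspection wheel by pushing on its blades with a fingertip until the side pin of the brass part standing on it points straight at the camera lens, then press the round button on the camera's remote all the way down to take the picture, and let it come up again. Do not touch, lift or shift the brass part itself or knock the camera, do not press the button before the part is lined up, and leave the loose things on the bench where they are.

Things in the scene. Friction and masses are not known exactly. Their poses are not given: they have to be found in the camera images.
- stage: Fixed rotary inspection stage. Origin on the bench under the wheel's axis; z up, x points from the axis to the camera. Round dark foot 140 mm in diameter and 10 mm high, with a flat rail 50 mm wide and 10 mm high running out along +x under the camera to x = 285 mm. It stands turned by up to about 26 degrees either way
- wheel (a joint): Angle of the aluminium wheel, rad, counter-clockwise from above: disc 90 mm across, top 34 mm above the bench, and four equal upright blades at 90 degrees, reaching 115 mm from the axis, 14 mm thick, from 14 to 40 mm above the bench. At value a the blades lie at a, a + 90 degrees.. from the stage's +x. Turns both ways without stops; friction 0.12 N m: it stays where it is left
- axis (a point): Centre of the wheel's top face, 34 mm above the bench, on the turning axis
- lens (a point): Centre of the front glass of the camera, 140 mm from the axis and 48 mm above the bench, looking at the axis
- camera: The fixed inspection camera on the rail. Its origin coincides with the stage's, axes too: black lens barrel 39 mm in diameter from x = 140 to 200 mm, white housing 50 mm wide and 50 mm high from x = 200 to 280 mm, top 73 mm above the bench
- part: The loose brass part that stands on the middle of the wheel, within 4 mm of the axis, and turns with it by friction: about 150 g, square foot 36 x 36 x 6 mm, round body 28 mm in diameter, 28 mm high in all (top 62 mm above the bench). Origin under its foot; x along its side pin
- part_center (a point): Centre of the brass part, half-way up its body (14 mm above its foot)
- pin_tip (a point): Tip of the part's one side pin: 10 mm in diameter, level, 15 mm above the foot, its tip 55 mm from the part's middle
- shutter (a joint): Travel of the remote's push button, m: 0 up, 0.006 fully down; it springs back. Fully down takes about 5 N
- shutter_top (a point): Centre of the top of the round white push button, 28 mm in diameter, pressed straight down, on the camera's remote
- remote: The remote: fixed grey case 90 x 70 x 28 mm on the bench to the left or right of the stage, with the button on it; origin under its middle
- gauge_box: Fixed closed wooden box, 110 x 75 x 35 mm, on the other side of the stage from the remote; origin under its middle
- spare_center (a point): Middle of a loose spare brass part of the same shape as the one on the wheel, standing on the bench; to be left alone
- bush: Loose turned steel bush, 32 mm in diameter, 42 mm high, standing; origin under its middle; to be left alone
- ring: Loose steel ring gauge, 52 mm outside diameter, 18 mm high; origin under its middle; to be left alone
- driver: Loose screwdriver 150 mm long lying on the bench; to be left alone
- cleaner: Loose white bottle 44 mm in diameter, 110 mm high; origin under its middle; to be left alone
- cup: Loose aluminium cup 56 mm in diameter, 55 mm high; origin under its middle; to be left alone
There are look-alikes about, which are no part of the job. Leave any green or red look-alike of the remote alone.

How it is judged:
By the outcome, as a careful person would: the job done as asked, in the order asked, and still so for the second after the job is handed in, with the robot touching nothing.
It also fails if it takes over 72 s, if anything falls off the work surface, if the arm or the gripper's body presses on something with over 40 N, if the wrist force passes 120 N, or if a joint passes its speed limit or range.

ROBOT

A 6-joint arm with a two-finger parallel gripper is mounted at the origin on the work surface. World frame = base frame: x ahead of the robot, y to its left, z up, the work surface at z = 0. Lengths are in m, angles in rad, forces in N, time in s.
With the tool pointing down it reaches from about 0.3 to 0.75 m from the base axis. Payload 8.5 kg.
Tool frame: the origin (TCP) lies on the centre line of the jaws, within the pads' length; the fingertips stand 11 mm ahead of it and the grasp point (between the pads) lies 8 mm behind it; y points along the fingers, x is the direction in which the jaws open and shut, and the axes are right-handed (so a half turn about y gives the same grasp; the last joint's range is limited). The gripper opens to 85 mm and grips with 20 to 120 N. Pads are 22 mm wide; open, the fingers measure 114 mm over their backs; the gripper's body (76 mm by 85 mm) begins 54 mm behind the grasp point. The pads swing forward as they close: fully open they stand 13 mm farther back than shut.
Start: joints at [1.085, 0.381, 1.297, -0, 1.464, -0.215], TCP at [0.147, 0.53, 0.242] pointing down, gripper open.
Joint ranges: [-3.11, 3.11], [-0.89, 2.33], [0.22, 2.48], [-1.42, 4.56], [0.17, 2.85], [-2.88, 2.88]. Speed limits (rad/s): [2.39, 2.39, 3.14, 3.14, 3.14, 3.14].

INTERFACE

Orientations are given as a rotation vector (axis times angle).
In Python, from workcell import arm, imaging gives the robot as it stands.
- The arm moves only by the tool jog_arm, never from a script. Its argument "plan" is a list of rows, each a list of 7 numbers: the gripper's target within -1 to 1 (fully open at 1, half-way at 0, shut at -1), then the shift along the world's x, y, z in cm, then the turn, a rotation vector about the world's x, y, z in degrees. In form: [[grip, tx, ty, tz, wx, wy, wz], ...]. A call has 1 to 12 rows; each row shifts and turns the pose as measured when the row begins; what a row does not reach is not made up. A row lasts 1/8 s, in which the tool goes at most 62.5 mm and 10.7 degrees, less where a joint would pass 70% of its speed; a pose out of reach is approached as far as the arm can. A call with a gripper value outside its range is refused whole. The fingers move at their own pace and stop on an object; "grip_force" is the grip in N (left out, the last holds). Time passes only in rows, so rows that do not move let the fingers close. It gives the time, the measured TCP pose, the force and the opening at its end, in the units of the state.
- arm.get_state(): the state, without advancing time (a new reading comes with each control period).
- imaging.camera(name): name is "scene" or "top" or "wrist"; returns a dict with "pixels" (420x560x3 uint8, blue, green, red), "mtx" (3x3 intrinsics, pixels), "dist" ([k1, k2, p1, p2, k3] as OpenCV has them; the pictures are not rectified), "pose" (4x4, takes a point from camera to world coordinates); the wrist camera has in their place "tool_from_camera" (4x4, takes a point from camera to tool coordinates, whose origin is the TCP and whose axes are the tool frame's). Camera axes: x right, y down, z forward; pixel columns grow to the right and rows downward; lengths in m; the calibration is good to about 2 mm. A picture is of the moment at which its call begins: read the wrist's pose just before it. There is no depth.
- arm.sign_off(): hands the job in, once; it reports no verdict.
Trained networks look in a picture, given as the dict that the camera call returned (one of the last four; its "shot" number tells which), for a name from the list of things; names that differ only in an ending like _2 or _b are one class to them, and where a whole thing is asked for, a point or a joint stands for the part that bears it (a point fixed in the world has none). Each returns a list of dicts, best first, with "conf" (0 to 1); they miss things now and then, are a little off and sometimes report something else, mostly with a low value. They report only what shows in the picture. A call takes as long as a camera call. They do not tell look-alikes from the thing itself.
- imaging.find_in(picture, target): "location" ([x, y, z] in m, in world coordinates, good to about 4 mm: the middle of the surface that is visible of it).
- imaging.regions_of(picture, target): "pixels" (420x560 bool, what is visible of it).
The state is a dict: "time_s": time; "joints": joint angles; "dq": joint speeds; "joint_torque": joint torques, N m; "eef_pos": TCP position; "ee_rot": TCP orientation; "wrist_force": force on the tool from outside, world axes, zero at the start; "moment": the same for the moment, N m; "finger_gap": finger opening in m.
Only numpy, scipy, OpenCV 4.12 (cv2) and the standard library are available. Lean on these libraries where they do the work, as an engineer would, in place of code of your own. Each camera call takes 0.05 s, during which the arm holds its last target.

## Working session

There is one attempt and no reset: what is moved stays moved. The work goes in short steps, Python scripts to look and compute and a tool call to move; the robot and the scene stay as the last step left them, time stands still between calls to the robot, and variables do not carry over. Pictures are saved under pics/ and viewed, and the job is handed in when it is done.

Besides the shell and the picture viewer there is one more tool, called after "Call:" by a JSON object that holds its "method" and its "body", one argument or row to a line. jog_arm: Moves the arm, as the interface text tells. Its arguments: {"type":"object","properties":{"plan":{"type":"array"},"grip_force":{"type":"number"}},"required":["plan"]}

```bash
mkdir -p pics; ls
python3 - <<'E'
from workcell import arm, imaging
import cv2,numpy as np
print(arm.get_state())
for n in ["scene","top"]:
    p=imaging.camera(n); cv2.imwrite(f"pics/{n}0.png",p["pixels"])
    print(n,p["mtx"],p["dist"],p["pose"])
    for t in ["stage","axis","lens","camera","part","part_center","pin_tip","shutter_top","remote","gauge_box","spare_center","bush","ring","driver","cleaner","cup","wheel"]:
        try:
            print(t,[(round(d["conf"],2),np.round(d["location"],3).tolist()) for d in imaging.find_in(p,t)[:4]])
        except Exception as e: print(t,e)
E
```

```text
pics
{'time_s': 0.0, 'joints': array([ 1.08468309e+00,  3.81211502e-01,  1.29826906e+00, -7.50167284e-06,
        1.46362560e+00, -2.15267972e-01]), 'dq': array([-0.00068279,  0.00058266, -0.00092336,  0.00062462, -0.0020195 ,
       -0.00087063]), 'joint_torque': array([-9.62449085e-04, -4.48457551e+01, -2.31279659e+01, -2.57891379e-04,
        4.77479829e-03,  1.36524801e-05]), 'eef_pos': array([0.14700071, 0.52969474, 0.24170065]), 'ee_rot': array([-1.3258942 , -1.00635257,  1.00863271]), 'wrist_force': array([ 1.3007765 , -0.48977782,  1.24329663]), 'moment': array([0.02894776, 0.00563229, 0.00463072]), 'finger_gap': 0.08544281595907467}
scene [[438.32751645   0.         287.49297288]
 [  0.         438.32751645 215.35775948]
 [  0.           0.           1.        ]] [-0.13936669  0.          0.          0.          0.        ] [[ 0.48559022  0.75242483 -0.44503821  1.1161791 ]
 [ 0.87407276 -0.40968606  0.26106349 -0.35607156]
 [ 0.0141047  -0.51576565 -0.85661359  1.24363003]
 [ 0.          0.          0.          1.        ]]
stage [(0.82, [0.658, 0.027, 0.038]), (0.3, [0.389
[... 1568 characters left out ...]
.054, 0.052])]
pin_tip [(0.54, [0.573, 0.056, 0.052])]
shutter_top [(0.64, [0.265, -0.26, 0.054]), (0.55, [0.488, -0.34, 0.051])]
remote [(0.91, [0.476, -0.33, 0.026]), (0.84, [0.331, -0.389, 0.024]), (0.8, [0.535, -0.199, 0.028]), (0.56, [0.258, -0.249, 0.031])]
gauge_box [(0.76, [0.497, 0.334, 0.037])]
spare_center [(0.82, [0.364, 0.201, 0.024])]
bush [(0.7, [0.378, -0.199, 0.042]), (0.27, [0.626, 0.032, 0.029])]
ring [(0.7, [0.485, -0.337, 0.048]), (0.58, [0.659, 0.314, 0.019])]
driver [(0.84, [0.581, 0.439, 0.018]), (0.44, [0.588, 0.057, 0.036])]
cleaner [(0.58, [0.655, -0.32, 0.07])]
cup [(0.84, [0.605, -0.466, 0.032]), (0.4, [0.653, -0.32, 0.072])]
wheel [(0.56, [0.589, 0.052, 0.035])]
```

View pics/scene0.png

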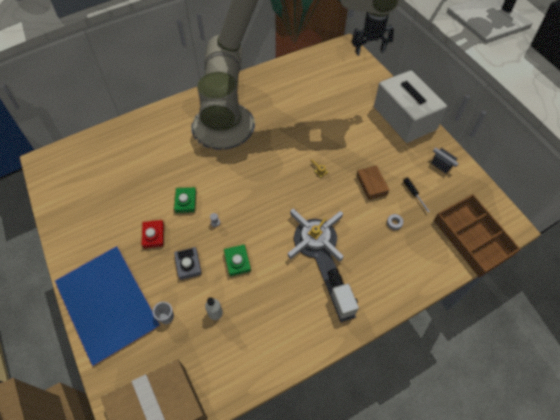

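View pics/top0.png

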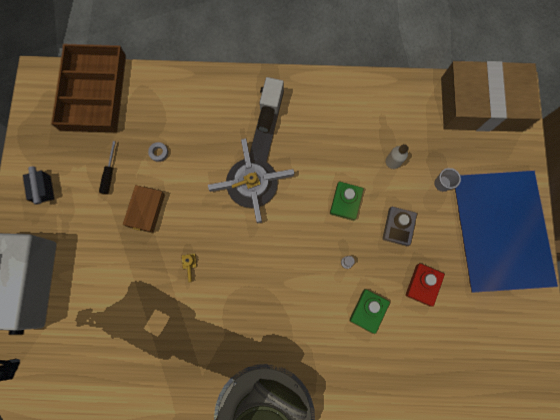

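The scene shows the wheel near (315,235), the grey remote at about (187,262), and green and red look-alikes around it. In the top view the wheel is at (251,180), the grey remote at (401,225) and the camera at (268,100). I'll zoom in.

Run:
```python
import cv2,numpy as np
a=cv2.imread("pics/top0.png")[70:230,195:305]; b=cv2.imread("pics/scene0.png")[195:325,275:375]
a=cv2.resize(a,None,fx=3.6,fy=3.6,interpolation=cv2.INTER_CUBIC);b=cv2.resize(b,None,fx=4,fy=4,interpolation=cv2.INTER_CUBIC)
c=np.zeros((576,800,3),np.uint8);c[:a.shape[0],:a.shape[1]]=a;c[:b.shape[0],398:398+400]=b
cv2.imwrite("pics/z0.png",c)
```

```text
(no output)
```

View pics/z0.png

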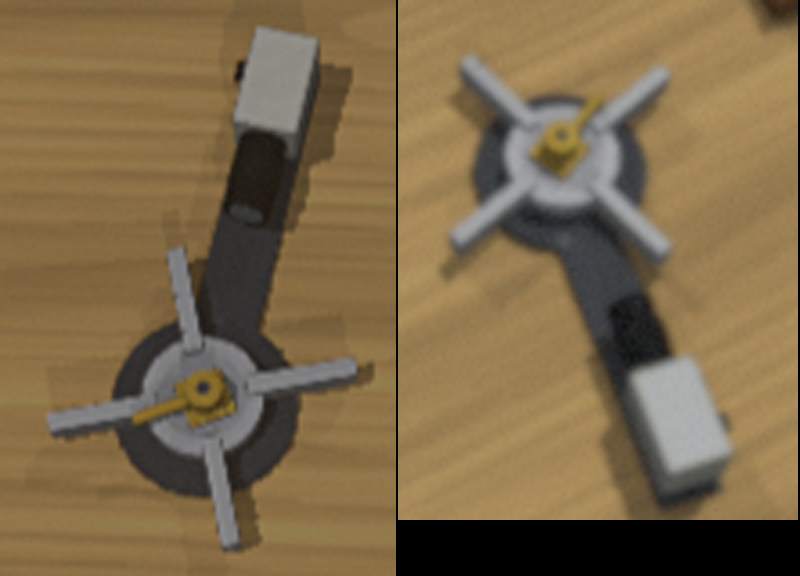

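```bash
cat > h.py <<'E'
from workcell import arm, imaging
import cv2,numpy as np
from scipy.spatial.transform import Rotation as R
def toolT():
    s=arm.get_state();T=np.eye(4);T[:3,:3]=R.from_rotvec(s["ee_rot"]).as_matrix();T[:3,3]=s["eef_pos"];return T
def shot(n):
    T=toolT();p=imaging.camera(n)
    if n=="wrist": p["P"]=T@p["tool_from_camera"]
    else: p["P"]=p["pose"]
    return p
def proj(p,X):
    W=np.linalg.inv(p["P"]);r=cv2.Rodrigues(W[:3,:3])[0]
    return cv2.projectPoints(np.array(X,float).reshape(-1,1,3),r,W[:3,3],p["mtx"],p["dist"])[0].reshape(-1,2)
def back(p,uv,z):
    u=cv2.undistortPoints(np.array(uv,float).reshape(-1,1,2),p["mtx"],p["dist"]).reshape(-1,2)
    d=np.c_[u,np.ones(len(u))]@p["P"][:3,:3].T;o=p["P"][:3,3]
    return o+d*((z-o[2])/d[:,2])[:,None]
E
python3 - <<'E'
from h import *
p=shot("wrist");np.set_printoptions(precision=3,suppress=True)
print(p["tool_from_camera"],p["mtx"],p["dist"]);print(toolT());cv2.imwrite("pics/w0.png",p["pixels"])
E
```

```text
[[ 1.     0.001 -0.001  0.   ]
 [ 0.002 -0.305  0.952 -0.132]
 [ 0.    -0.952 -0.305  0.078]
 [ 0.     0.     0.     1.   ]] [[371.769   0.    277.748]
 [  0.    371.769 216.677]
 [  0.      0.      1.   ]] [-0.024  0.     0.     0.     0.   ]
[[ 0.267 -0.    -0.964  0.147]
 [ 0.964  0.     0.267  0.53 ]
 [ 0.    -1.     0.     0.242]
 [ 0.     0.     0.     1.   ]]
```

View pics/w0.png

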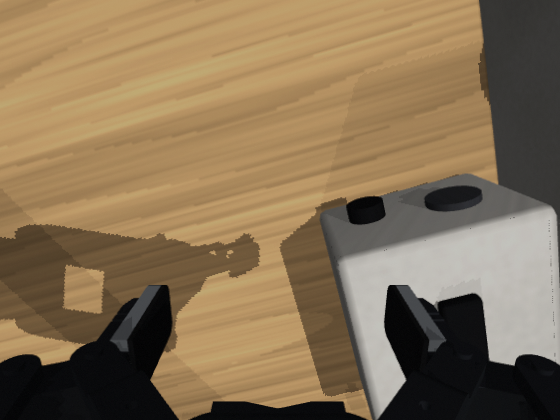

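Call:
{"method": "jog_arm", "body": {
  "plan": [
    [-1, 0, 0, 2, 0, 0, 0],
    [-1, 4.2, -4.2, 0, 0, 0, 2],
    [-1, 4.2, -4.2, 0, 0, 0, 2],
    [-1, 4.2, -4.2, 0, 0, 0, 2],
    [-1, 4.2, -4.2, 0, 0, 0, 2],
    [-1, 4.2, -4.2, 0, 0, 0, 2],
    [-1, 4.2, -4.2, 0, 0, 0, 2],
    [-1, 4.2, -4.2, 0, 0, 0, 2],
    [-1, 4.2, -4.2, 0, 0, 0, 2],
    [-1, 4.2, -4.2, 0, 0, 0, 0],
    [-1, 4.2, -4.2, 0, 0, 0, 0],
    [-1, 4.2, -4.2, 0, 0, 0, 0]
  ],
  "grip_force": 60
}}

```text
time_s: 3.35
eef_pos: [0.6192, 0.0536, 0.2639]
ee_rot: [-1.198, -1.232, 1.224]
wrist_force: [0.7, -0.0, 0.1]
finger_gap: 0.0001
```

Call:
{"method": "jog_arm", "body": {
  "plan": [
    [-1, 4, -1.5, 0, 0, 0, 0],
    [-1, 0, 0, 0, 0, 0, 0],
    [-1, 0, 0, 0, 0, 0, 0]
  ]
}}

```text
time_s: 3.72
eef_pos: [0.662, 0.0343, 0.262]
ee_rot: [-1.199, -1.227, 1.221]
wrist_force: [0.1, 0.1, 0.2]
finger_gap: -0.0004
```

Run:
```python
from h import *
p=shot("wrist");np.set_printoptions(precision=3,suppress=True)
print(toolT());cv2.imwrite("pics/w1.png",p["pixels"])
for t in ["wheel","part","pin_tip","part_center","camera","lens","axis"]:
    print(t,[(round(d["conf"],2),np.round(d["location"],3).tolist()) for d in imaging.find_in(p,t)[:4]])
import pickle;pickle.dump(p,open("w1.pkl","wb"))
```

```text
[[-0.02   0.002 -1.     0.662]
 [ 1.     0.003 -0.02   0.034]
 [ 0.002 -1.    -0.002  0.262]
 [ 0.     0.     0.     1.   ]]
wheel [(0.88, [0.587, 0.059, 0.033])]
part [(0.89, [0.585, 0.063, 0.055])]
pin_tip [(0.84, [0.581, 0.056, 0.051])]
part_center [(0.92, [0.58, 0.058, 0.056])]
camera [(0.73, [0.737, 0.021, 0.062])]
lens [(0.75, [0.606, 0.047, 0.034])]
axis [(0.86, [0.607, 0.048, 0.032]), (0.26, [0.582, 0.062, 0.056])]
```

View pics/w1.png

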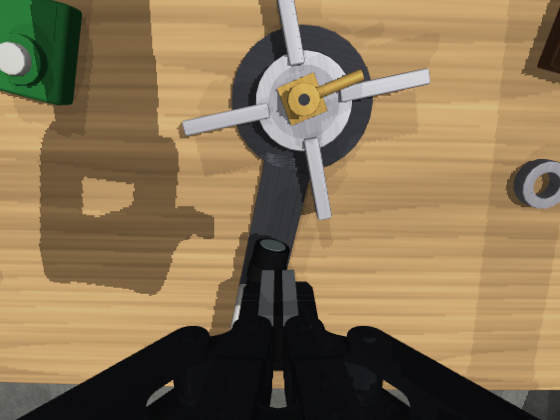

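The wheel is at about (300,100), with the pin tip at (362,76) and the lens glass at (272,244). The pin points to image right, which is +y.

```bash
cat > ov.py <<'E'
from h import *
def model(ax,ay,st,wh,pa,pdx=0,pdy=0):
    c=np.array([ax,ay]);L=[]
    def rot(a): return np.array([[np.cos(a),-np.sin(a)],[np.sin(a),np.cos(a)]])
    for k in range(4):
        q=np.array([[.045,-.007],[.115,-.007],[.115,.007],[.045,.007]])@rot(wh+k*np.pi/2).T+c
        L.append((np.c_[q,np.full(4,.04)],(255,0,255),k!=9))
    t=np.linspace(0,2*np.pi,60)
    cir=lambda r,o:np.c_[o[0]+r*np.cos(t),o[1]+r*np.sin(t)]
    L.append((np.c_[cir(.045,c),np.full(60,.034)],(0,255,0),1))
    L.append((np.c_[cir(.07,c),np.full(60,.01)],(0,255,0),1))
    pc=c+[pdx,pdy]
    L.append((np.c_[cir(.014,pc),np.full(60,.062)],(255,0,0),1))
    q=np.array([[.014,-.005],[.055,-.005],[.055,.005],[.014,.005]])@rot(pa).T+pc
    L.append((np.c_[q,np.full(4,.049)],(0,0,255),1))
    # rail, housing top, lens ring
    q=np.array([[.07,-.025],[.285,-.025],[.285,.025],[.07,.025]])@rot(st).T+c
    L.append((np.c_[q,np.full(4,.01)],(255,255,0),1))
    q=np.array([[.2,-.025],[.28,-.025],[.28,.025],[.2,.025]])@rot(st).T+c
    L.append((np.c_[q,np.full(4,.073)],(255,255,0),1))
    q=np.c_[np.full(60,.14),.0195*np.cos(t)]@rot(st).T+c
    L.append((np.c_[q,.048+.0195*np.sin(t)],(0,255,255),1))
    return L
def draw(p,L,box,s,name):
    x0,y0,x1,y1=box
    im=cv2.resize(p["pixels"][y0:y1,x0:x1],None,fx=s,fy=s,interpolation=cv2.INTER_CUBIC)
    for X,col,cl in L:
        uv=(proj(p,X)-[x0,y0]+.5)*s-.5
        cv2.polylines(im,[np.round(uv*8).astype(int)],True,col,1,cv2.LINE_AA,3)
    cv2.imwrite(name,im)
E
python3 - <<'E'
from ov import *
import pickle
p=pickle.load(open("w1.pkl","rb"))
e=back(p,[(183,129),(429,76),(325,218),(286,0)],.04)[:,:2]
print(e); d=e[1]-e[0];print(np.linalg.norm(d),np.degrees(np.arctan2(d[1],d[0])),e[:2].mean(0))
wh=np.arctan2(d[1],d[0])
l=back(p,[(272,244)],.048)[0];c=e[:2].mean(0);v=l[:2]-c;print(np.linalg.norm(v),np.degrees(np.arctan2(v[1],v[0])))
pc=back(p,[(304,99)],.062)[0,:2];pt=back(p,[(362,76)],.049)[0,:2];w=pt-pc;print(pc,pc-c,np.linalg.norm(w),np.degrees(np.arctan2(w[1],w[0])))
draw(p,model(*c,np.arctan2(v[1],v[0]),wh,np.arctan2(w[1],w[0]),*(pc-c)),(170,0,440,290),2,"pics/ov1.png")
E
```

```text
[[ 0.61390851 -0.05470109]
 [ 0.56254707  0.16840415]
 [ 0.69841398  0.08269486]
 [ 0.50480878  0.0383828 ]]
0.22894092168699626 102.96428415245592 [0.58822779 0.05685153]
0.138633968907622 -11.127009931896898
[0.58494242 0.0554003 ] [-0.00328537 -0.00145123] 0.0546580363459058 111.829445821707
```

View pics/ov1.png

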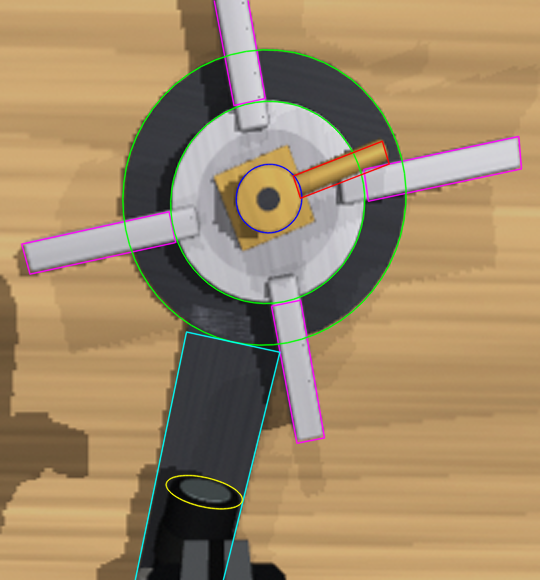

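Run:
```python
from ov import *
p=shot("top")
c=np.array([.588,.057]);r=np.radians
draw(p,model(*c,r(-11.3),r(103),r(110.5),-.0033,-.0015),(195,70,305,230),3.6,"pics/a.png")
q=shot("scene");draw(q,model(*c,r(-11.3),r(103),r(110.5),-.0033,-.0015),(275,195,375,325),4,"pics/b.png")
a=cv2.imread("pics/a.png");b=cv2.imread("pics/b.png");o=np.zeros((576,800,3),np.uint8);o[:576,:396]=a;o[:520,398:798]=b;cv2.imwrite("pics/ov2.png",o)
```

```text
(no output)
```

View pics/ov2.png

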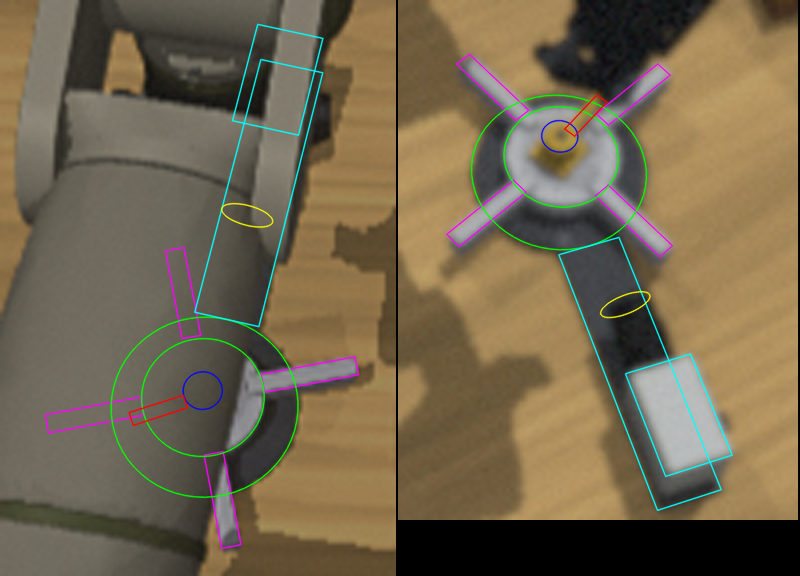

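Call:
{"method": "jog_arm", "body": {
  "plan": [
    [-1, -1.2, -2.9, 0, 0, 0, 0],
    [-1, -1.2, -2.9, 0, 0, 0, 0],
    [-1, 0, 0, -5, 0, 0, 0],
    [-1, 0, 0, -5, 0, 0, 0],
    [-1, 0, 0, -4, 0, 0, 0],
    [-1, 0, 0, 0, 0, 0, 0],
    [-1, 0, 0, 0, 0, 0, 0]
  ]
}}

```text
time_s: 5.1
eef_pos: [0.6378, -0.0255, 0.1221]
ee_rot: [-1.206, -1.232, 1.219]
wrist_force: [-0.5, -0.6, -0.2]
finger_gap: 0.0001
```

Run:
```python
from h import *
print(arm.get_state()["joints"])
a=shot("wrist")["pixels"];cv2.imwrite("pics/w2.png",a)
```

```text
[-0.22618782  0.62963932  1.22023555  0.00306874  1.28289798 -1.81852318]
```

View pics/w2.png

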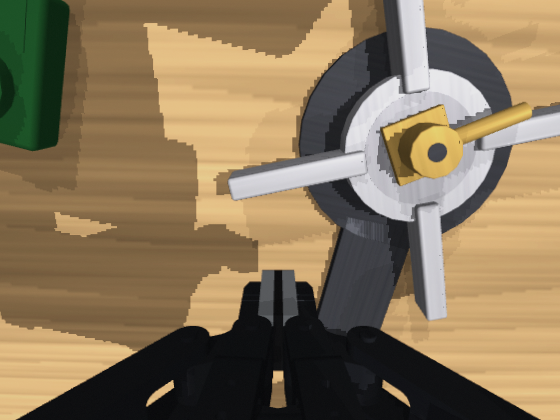

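The wheel and left blade are at (300,175), and the fingertips at (277,270) are in the clear gap between blades. I'll descend.

Call:
{"method": "jog_arm", "body": {
  "plan": [
    [-1, 0, 0, -4, 0, 0, 0],
    [-1, 0, 0, -3, 0, 0, 0],
    [-1, 0, 0, -1.6, 0, 0, 0],
    [-1, 0, 0, 0, 0, 0, 0],
    [-1, 0, 0, 0, 0, 0, 0]
  ]
}}

```text
time_s: 5.78
eef_pos: [0.6424, -0.0261, 0.043]
ee_rot: [-1.22, -1.242, 1.215]
wrist_force: [0.7, 0.4, 0.9]
finger_gap: 0.0001
```

```bash
cat > arc.py <<'E'
from h import *
import sys
f0,f1,n,r=map(float,sys.argv[1:]) 
f=np.radians(np.linspace(f0,f1,int(n)+1));P=np.c_[.588+r*np.cos(f),.057+r*np.sin(f)]
print(np.round(np.diff(P,axis=0)*100,2).tolist(),P[0],P[-1])
E
python3 arc.py -57 -137 10 .092
```

```text
[[-1.12, -0.62], [-1.2, -0.46], [-1.25, -0.29], [-1.28, -0.11], [-1.28, 0.07], [-1.26, 0.24], [-1.21, 0.42], [-1.14, 0.58], [-1.05, 0.74], [-0.94, 0.88]] [ 0.63810679 -0.02015769] [ 0.52071546 -0.00574385]
```

Call:
{"method": "jog_arm", "body": {
  "plan": [
    [-1, 0, 0, -0.8, 0, 0, 0],
    [-1, 0, 0, 0, 0, 0, 0]
  ]
}}

```text
time_s: 6.02
eef_pos: [0.6431, -0.0263, 0.0363]
ee_rot: [-1.222, -1.244, 1.214]
wrist_force: [0.1, -0.1, 1.0]
finger_gap: -0.0
```

Call:
{"method": "jog_arm", "body": {
  "plan": [
    [-1, -1.1, -0.3, 0, 0, 0, 0],
    [-1, -1.2, -0.4, 0, 0, 0, 0],
    [-1, -1.2, -0.3, 0, 0, 0, 0],
    [-1, -1.2, -0.1, 0, 0, 0, 0],
    [-1, -1.2, 0.1, 0, 0, 0, 0],
    [-1, -1.2, 0.3, 0, 0, 0, 0]
  ]
}}

```text
time_s: 6.78
eef_pos: [0.5691, -0.0339, 0.0378]
ee_rot: [-1.227, -1.247, 1.211]
wrist_force: [1.8, 0.3, -0.2]
finger_gap: -0.0001
```

```bash
python3 arc.py -102 -150 6 .091
```

```text
[[-1.22, 0.35], [-1.16, 0.52], [-1.08, 0.67], [-0.97, 0.82], [-0.85, 0.94], [-0.71, 1.05]] [ 0.56908004 -0.03201143] [0.50919169 0.0115    ]
```

Call:
{"method": "jog_arm", "body": {
  "plan": [
    [-1, -1.2, 0.4, 0, 0, 0, 0],
    [-1, -1.2, 0.5, 0, 0, 0, 0],
    [-1, -1.1, 0.7, 0, 0, 0, 0],
    [-1, -1.0, 0.8, 0, 0, 0, 0]
  ]
}}

```text
time_s: 7.28
eef_pos: [0.5223, -0.0102, 0.0394]
ee_rot: [-1.233, -1.25, 1.208]
wrist_force: [2.8, -0.9, -0.8]
finger_gap: -0.0001
```

Run:
```python
from h import *
a=shot("wrist")["pixels"];b=shot("scene")["pixels"][195:325,275:375]
o=np.zeros((420,560+240,3),np.uint8);o[:,:560]=a;b=cv2.resize(b,(240,312));o[:312,560:]=b;cv2.imwrite("pics/w3.png",o)
```

```text
(no output)
```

View pics/w3.png

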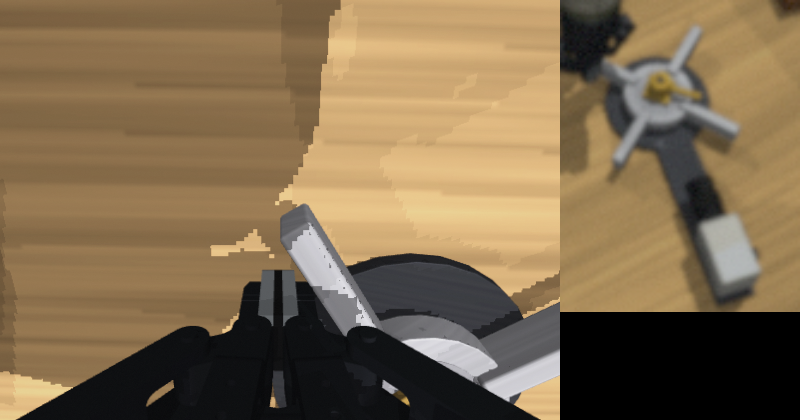

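```bash
python3 arc.py -134 -180 6 .092
```

```text
[[-0.83, 0.91], [-0.7, 1.01], [-0.56, 1.1], [-0.4, 1.16], [-0.25, 1.21], [-0.08, 1.23]] [ 0.52409143 -0.00917926] [0.496 0.057]
```

Call:
{"method": "jog_arm", "body": {
  "plan": [
    [-1, -0.8, 0.9, -0.2, 0, 0, 0],
    [-1, -0.7, 1.0, -0.2, 0, 0, 0],
    [-1, -0.6, 1.1, 0, 0, 0, 0],
    [-1, -0.4, 1.1, 0, 0, 0, 0],
    [-1, -0.3, 1.0, 0, 0, 0, 0]
  ]
}}

```text
time_s: 8.0
eef_pos: [0.4922, 0.0443, 0.0349]
ee_rot: [-1.232, -1.249, 1.209]
wrist_force: [0.8, -1.1, -0.3]
finger_gap: -0.0
```

Run:
```python
from h import *
a=shot("wrist")["pixels"];b=shot("scene")["pixels"][195:325,275:375]
o=np.zeros((420,560+240,3),np.uint8);o[:,:560]=a;b=cv2.resize(b,(240,312));o[:312,560:]=b;cv2.imwrite("pics/w4.png",o)
```

```text
(no output)
```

View pics/w4.png

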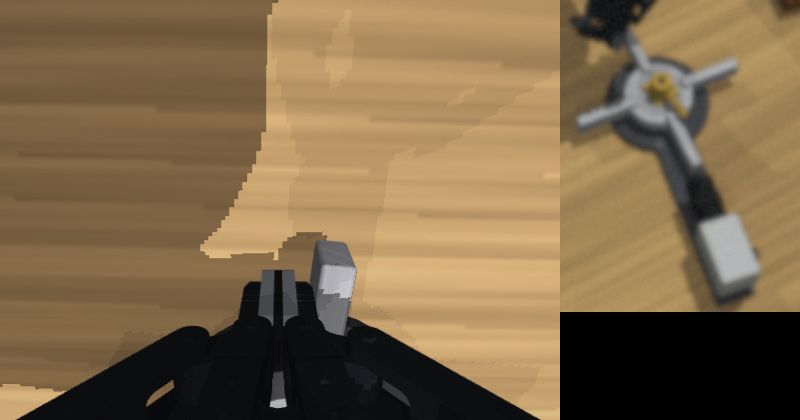

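Run:
```python
from ov import *
p=shot("scene")
e=back(p,[(347.9,222.5),(283.3,245.8)],.04)[:,:2];d=e[0]-e[1];print(np.linalg.norm(d),e.mean(0),np.degrees(np.arctan2(d[1],d[0])))
wh=np.arctan2(d[1],d[0]);r=np.radians
draw(p,model(.588,.057,r(-11.4),wh,wh+r(7.5-90),0,.003),(275,195,375,325),4.5,"pics/ov5.png")
```

```text
0.2223366860444697 [0.59328817 0.05669415] 83.29460544915656
```

View pics/ov5.png

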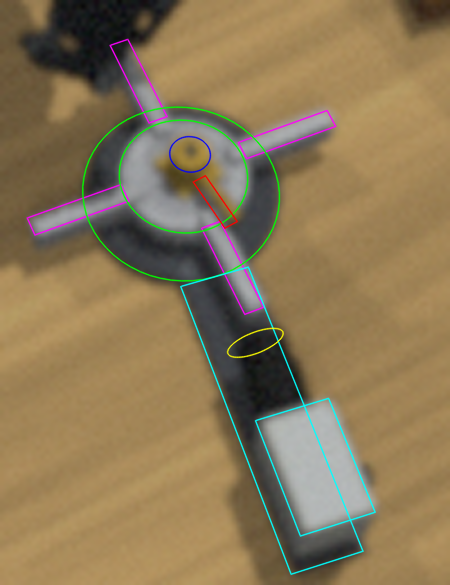

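Call:
{"method": "jog_arm", "body": {
  "plan": [
    [-1, 0, 0.6, 0, 0, 0, 0],
    [-1, 0, 0.5, 0, 0, 0, 0],
    [-1, 0, 0.3, 0, 0, 0, 0],
    [-1, 0, 0, 0, 0, 0, 0]
  ]
}}

```text
time_s: 8.65
eef_pos: [0.4926, 0.0585, 0.0348]
ee_rot: [-1.231, -1.249, 1.209]
wrist_force: [0.5, -0.2, 0.8]
finger_gap: -0.0001
```

Call:
{"method": "jog_arm", "body": {
  "plan": [
    [-1, 0, -1.5, 0, 0, 0, 0],
    [-1, 0, 0, 5, 0, 0, 0],
    [-1, 0, 0, 6, 0, 0, 0],
    [-1, 0, 0, 6, 0, 0, 0],
    [-1, 4, 0, 5, 0, 0, 0],
    [-1, 6, 0, 1, 0, 0, 0],
    [-1, 6, 0, 0, 0, 0, 0],
    [-1, 0.5, 0, 0, 0, 0, 0],
    [-1, 0, 0, 0, 0, 0, 0]
  ]
}}

```text
time_s: 9.78
eef_pos: [0.6568, 0.0351, 0.2699]
ee_rot: [-1.229, -1.243, 1.207]
wrist_force: [-0.9, -0.5, 0.2]
finger_gap: -0.0001
```

Run:
```python
from ov import *
import pickle
p=shot("wrist");pickle.dump(p,open("w6.pkl","wb"));cv2.imwrite("pics/w6.png",p["pixels"])
```

```text
(no output)
```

View pics/w6.png

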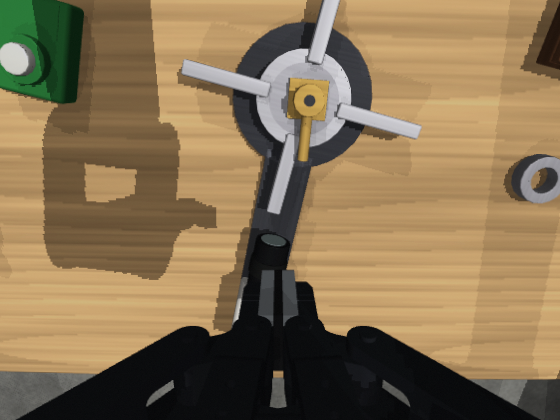

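```bash
cat > m.py <<'E'
from ov import *
import pickle,sys
def meas(f,bl,br,pc,pt,ln,out):
    p=pickle.load(open(f,"rb"))
    e=back(p,[bl,br],.04)[:,:2];d=e[1]-e[0];c=e.mean(0);wh=np.arctan2(d[1],d[0])
    l=back(p,[ln],.048)[0,:2];v=l-c;a=lambda v:np.degrees(np.arctan2(v[1],v[0]))
    q=back(p,[pc],.062)[0,:2];t=back(p,[pt],.049)[0,:2];w=t-q
    print("axis",c,"blade",np.degrees(wh),np.linalg.norm(d),"lens",np.linalg.norm(v),a(v),"pc-off",q-c,"pin",np.linalg.norm(w),a(w),"want",a(l-q))
    draw(p,model(*c,np.radians(a(v)),wh,np.radians(a(w)),*(q-c)),(170,0,440,290),2,out)
E
python3 - <<'E'
from m import *
meas("w6.pkl",(182,66),(420,132),(309,100),(303,160),(273,241),"pics/ov6.png")
E
```

```text
axis [0.58746238 0.05743764] blade 76.12801348638067 0.22929312190754753 lens 0.14173590463036384 -11.063459599997987 pc-off [-0.00049032  0.00275329] pin 0.05515033116989942 -2.479694549629346 want -12.110166192334647
```

View pics/ov6.png

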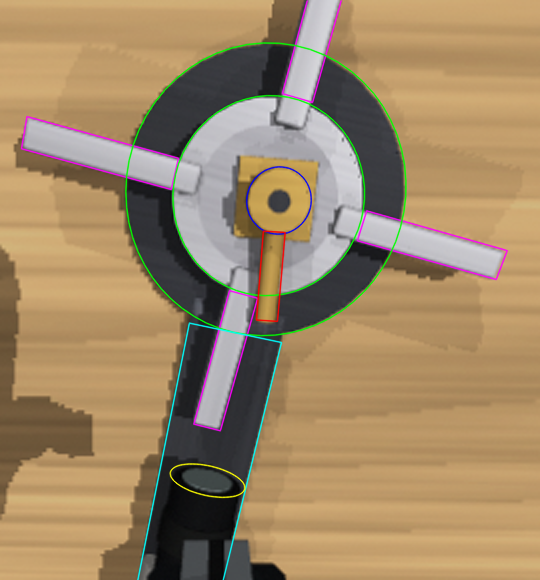

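The overlay fits well: pin at -2.5°, lens direction about -12.2°, so about 9.7° of clockwise turn is left.

Call:
{"method": "jog_arm", "body": {
  "plan": [
    [-1, -6, 0, 0, 0, 0, 0],
    [-1, -6, 0, 0, 0, 0, 0],
    [-1, -4, 0, -2, 0, 0, 0],
    [-1, -0.5, 0, -5, 0, 0, 0],
    [-1, 0, 0, -5, 0, 0, 0],
    [-1, 0, 0, -5, 0, 0, 0],
    [-1, 0, 0, -3, 0, 0, 0],
    [-1, 0, 0, -1, 0, 0, 0],
    [-1, 0, 0, 0, 0, 0, 0]
  ]
}}

```text
time_s: 10.95
eef_pos: [0.4758, 0.0344, 0.0589]
ee_rot: [-1.235, -1.246, 1.204]
wrist_force: [-0.5, 0.1, 0.1]
finger_gap: 0.0001
```

Call:
{"method": "jog_arm", "body": {
  "plan": [
    [-1, 1.5, 0, -1.4, 0, 0, 0],
    [-1, 0, 0, -0.8, 0, 0, 0],
    [-1, 0, 0.6, 0, 0, 0, 0],
    [-1, 0, 0.6, 0, 0, 0, 0],
    [-1, 0, 0, 0, 0, 0, 0]
  ]
}}

```text
time_s: 11.58
eef_pos: [0.4915, 0.0473, 0.0413]
ee_rot: [-1.241, -1.251, 1.202]
wrist_force: [-0.3, 0.1, 0.2]
finger_gap: -0.0001
```

Call:
{"method": "jog_arm", "body": {
  "plan": [
    [-1, 0, 0.4, -0.4, 0, 0, 0],
    [-1, 0, 0.4, 0, 0, 0, 0],
    [-1, 0, 0.4, 0, 0, 0, 0],
    [-1, 0, 0.4, 0, 0, 0, 0],
    [-1, 0, 0.4, 0, 0, 0, 0],
    [-1, 0, 0.3, 0, 0, 0, 0],
    [-1, 0, 0, 0, 0, 0, 0]
  ]
}}

```text
time_s: 12.45
eef_pos: [0.4918, 0.0716, 0.0375]
ee_rot: [-1.243, -1.252, 1.202]
wrist_force: [0.1, -1.0, -0.2]
finger_gap: -0.0002
```

Call:
{"method": "jog_arm", "body": {
  "plan": [
    [-1, 0, 0.2, 0, 0, 0, 0],
    [-1, 0, 0, 0, 0, 0, 0],
    [-1, 0, -1.5, 0, 0, 0, 0],
    [-1, 0, 0, 5, 0, 0, 0],
    [-1, 0, 0, 6, 0, 0, 0],
    [-1, 0, 0, 6, 0, 0, 0],
    [-1, 4, -1, 5, 0, 0, 0],
    [-1, 6, -1, 1, 0, 0, 0],
    [-1, 6, 0, 0, 0, 0, 0],
    [-1, 0.5, 0, 0, 0, 0, 0],
    [-1, 0, 0, 0, 0, 0, 0]
  ]
}}

```text
time_s: 13.82
eef_pos: [0.6557, 0.0307, 0.272]
ee_rot: [-1.241, -1.247, 1.2]
wrist_force: [-0.3, -0.1, 0.4]
finger_gap: 0.0001
```

Run:
```python
from ov import *
import pickle
p=shot("wrist");pickle.dump(p,open("w7.pkl","wb"));cv2.imwrite("pics/w7.png",p["pixels"])
for t in ["part","pin_tip"]: cv2.imwrite("/tmp/x.png",p["pixels"])
```

```text
(no output)
```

View pics/w7.png

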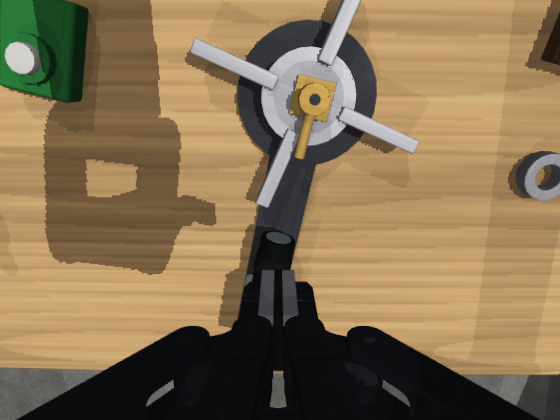

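Run:
```python
from m import *
meas("w7.pkl",(191,47),(417,146),(315,99),(300,158),(278,238),"pics/ov7.png")
```

```text
axis [0.58792204 0.05706255] blade 68.15428514261944 0.22941108901606155 lens 0.140523472064028 -11.020002558668565 pc-off [-0.00038248  0.00389032] pin 0.0556250141408315 -11.11823665147189 want -12.534731230481954
```

View pics/ov7.png

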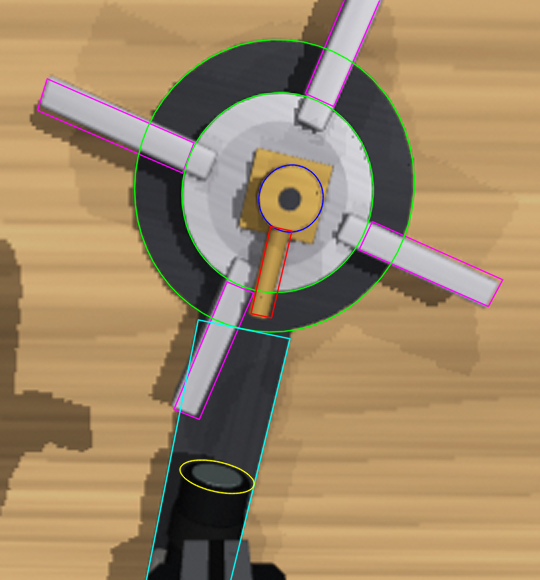

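```bash
cat > pin.py <<'E'
from m import *
def pin(f,pc,pt,sw=9):
    # brass cross-section centroids along the pin, back-projected at pin axis height
    p=pickle.load(open(f,"rb"));im=p["pixels"];hsv=cv2.cvtColor(im,cv2.COLOR_BGR2HSV)
    m=(hsv[...,1]>110)&(hsv[...,0]>14)&(hsv[...,0]<32)
    pc=np.array(pc,float);d=np.array(pt)-pc;L=np.hypot(*d);d/=L;n=np.array([-d[1],d[0]])
    C=[]
    for s in np.arange(.52,.93,.04)*L:
        k=np.arange(-sw,sw+.1,.25);q=pc+d*s+k[:,None]*n
        on=cv2.remap(m.astype(np.float32),q[:,0].astype(np.float32),q[:,1].astype(np.float32),cv2.INTER_LINEAR).ravel()>.5
        if on.any(): C.append(pc+d*s+n*k[on].mean()); print(on.sum()*.25,end=" ")
    X=back(p,C,.049)[:,:2];mu=X.mean(0);v=np.linalg.svd(X-mu)[2][0];v*=np.sign(v[0])
    print("\npin",np.degrees(np.arctan2(v[1],v[0])),"mid",mu)
    return mu,v
E
python3 - <<'E'
from pin import *
for f,a,b in [("w6.pkl",(309,100),(303,160)),("w7.pkl",(315,99),(300,158))]:
    mu,v=pin(f,a,b)
    for s in (-11,-11.5):
        l=np.array([.588,.057])+.14*np.array([np.cos(np.radians(s)),np.sin(np.radians(s))])
        d=l-mu;print("dir mid->lens",np.degrees(np.arctan2(d[1],d[0])),"lateral miss at lens mm",1000*np.cross(v,d))
E
```

```text
11.0 10.0 10.0 10.0 9.75 10.0 10.0 10.0 11.0 10.75 10.0 
pin -3.3253254676771187 mid [0.6261934  0.05800385]
dir mid->lens -15.605553870880083 lateral miss at lens mm -21.914323134224524
dir mid->lens -16.282345600385568 lateral miss at lens mm -23.124382465624187
10.25 9.5 10.0 10.25 9.25 10.25 9.25 10.25 10.25 10.5 10.25 
pin -12.090182912181266 mid [0.62610361 0.05207363]
dir mid->lens -12.37196336216713 lateral miss at lens mm -0.5000874800188438
dir mid->lens -13.060030548715462 lateral miss at lens mm -1.721682727147237<stdin>:6: DeprecationWarning: Arrays of 2-dimensional vectors are deprecated. Use arrays of 3-dimensional vectors instead. (deprecated in NumPy 2.0)
```

Pin at -11 to -12°, and its ray passes within about 1–2 mm of the lens centre, so it is aligned. Next is the remote.

Call:
{"method": "jog_arm", "body": {
  "plan": [
    [-1, -1.5, -5.5, 0, 0, 0, 0],
    [-1, -1.5, -5.5, 0, 0, 0, 0],
    [-1, -1.5, -5.5, 0, 0, 0, 0],
    [-1, -1.5, -5.5, 0, 0, 0, 0],
    [-1, -1.5, -5.5, 0, 0, 0, 0],
    [-1, -1.5, -5.5, 0, 0, 0, 0],
    [-1, 0, -3, 0, 0, 0, 0],
    [-1, 0, 0, 0, 0, 0, 0],
    [-1, 0, 0, 0, 0, 0, 0]
  ]
}}

```text
time_s: 15.0
eef_pos: [0.5508, -0.3352, 0.2764]
ee_rot: [-1.24, -1.249, 1.202]
wrist_force: [0.9, 1.0, 0.0]
finger_gap: -0.0001
```

Run:
```python
from ov import *
import pickle
p=shot("wrist");pickle.dump(p,open("w8.pkl","wb"));cv2.imwrite("pics/w8.png",p["pixels"])
for t in ["remote","shutter_top"]: print(t,[(round(d["conf"],2),np.round(d["location"],3).tolist()) for d in imaging.find_in(p,t)[:4]])
```

```text
remote [(0.83, [0.542, -0.204, 0.026]), (0.65, [0.478, -0.336, 0.03])]
shutter_top [(0.67, [0.549, -0.202, 0.048]), (0.56, [0.492, -0.338, 0.05])]
```

View pics/w8.png

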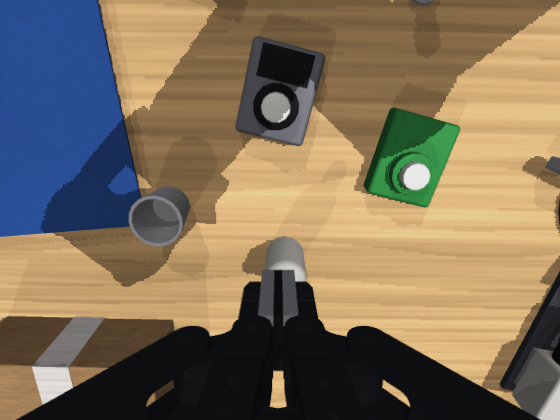

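Run:
```python
from h import *
import pickle
p=pickle.load(open("w8.pkl","rb"))
for z in (.045,.05,.055): 
    b=back(p,[(275,107),(260,107),(291,107)],z);print(z,b[0],np.linalg.norm(b[2]-b[1]))
im=cv2.resize(p["pixels"][30:150,230:330],None,fx=5,fy=5,interpolation=cv2.INTER_CUBIC);cv2.imwrite("pics/z8.png",im)
```

```text
0.045 [ 0.49137876 -0.34017471  0.045     ] 0.028907332256874255
0.05 [ 0.49104225 -0.34010735  0.05      ] 0.02850569778217065
0.055 [ 0.49070575 -0.34003999  0.055     ] 0.02810406330746705
```

View pics/z8.png

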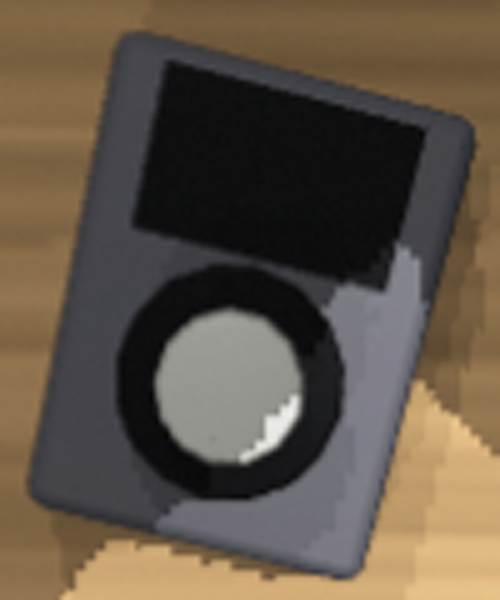

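Call:
{"method": "jog_arm", "body": {
  "plan": [
    [-1, -5.5, -0.5, 0, 0, 0, 0],
    [-1, -0.5, 0, -4, 0, 0, 0],
    [-1, 0, 0, -5, 0, 0, 0],
    [-1, 0, 0, -5, 0, 0, 0],
    [-1, 0, 0, -3, 0, 0, 0],
    [-1, 0, 0, 0, 0, 0, 0],
    [-1, 0, 0, 0, 0, 0, 0]
  ]
}}

```text
time_s: 16.02
eef_pos: [0.4918, -0.3342, 0.1055]
ee_rot: [-1.242, -1.258, 1.21]
wrist_force: [0.3, 0.4, 0.1]
finger_gap: 0.0002
```

Call:
{"method": "jog_arm", "body": {
  "plan": [
    [-1, -0.1, -0.6, -2, 0, 0, 0],
    [-1, 0, 0, 0, 0, 0, 0],
    [-1, 0, 0, 0, 0, 0, 0]
  ]
}}

```text
time_s: 16.4
eef_pos: [0.4928, -0.3411, 0.0905]
ee_rot: [-1.25, -1.261, 1.213]
wrist_force: [-0.1, -0.1, -0.1]
finger_gap: 0.0003
```

Run:
```python
from ov import *
p=shot("wrist");q=shot("scene");o=np.zeros((420,800,3),np.uint8);o[:,:560]=p["pixels"];o[:240,560:]=cv2.resize(q["pixels"][220:300,150:230],(240,240),interpolation=cv2.INTER_CUBIC);cv2.imwrite("pics/w9.png",o)
```

```text
(no output)
```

View pics/w9.png

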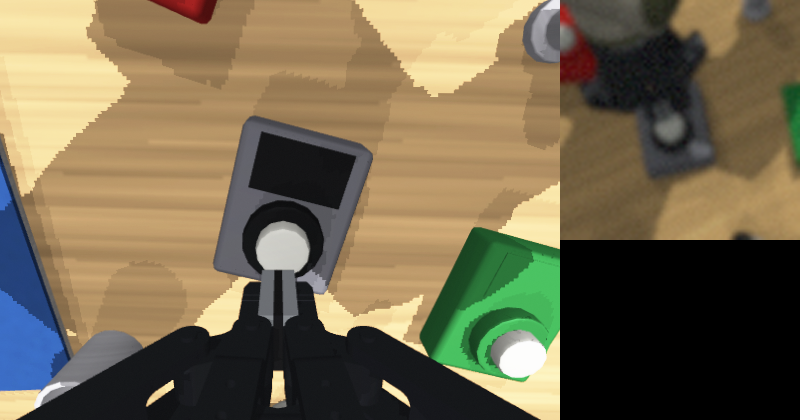

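Run:
```python
from h import *
p=shot("wrist");print(arm.get_state()["eef_pos"])
for z in (.045,.05,.055):
    b=back(p,[(283,248),(255,248),(311,248)],z);print(z,b[0],np.linalg.norm(b[2]-b[1]))
T=toolT();print(T)
```

```text
[ 0.4924856  -0.34087314  0.08979564]
0.045 [ 0.49074387 -0.33905539  0.045     ] 0.028771818203198574
0.05 [ 0.48833732 -0.33910239  0.05      ] 0.02793876277975872
0.055 [ 0.48593077 -0.33914938  0.055     ] 0.02710570735631887
[[-0.02422301  0.05488822 -0.99819864  0.4924856 ]
 [ 0.99957396 -0.01493376 -0.02507756 -0.34087314]
 [-0.01628332 -0.99838082 -0.0545031   0.08979564]
 [ 0.          0.          0.          1.        ]]
```

Call:
{"method": "jog_arm", "body": {
  "plan": [
    [-1, -0.3, 0.1, -1.0, 0.9, 3.1, 0],
    [-1, 0, 0, 0, 0, 0, 0],
    [-1, 0, 0, 0, 0, 0, 0]
  ]
}}

```text
time_s: 16.92
eef_pos: [0.4899, -0.34, 0.0812]
ee_rot: [-1.2, -1.229, 1.227]
wrist_force: [0.4, -0.1, 0.4]
finger_gap: 0.0001
```

Good: the tip is about 20 mm above the button. I'll press slowly while watching the force.

Call:
{"method": "jog_arm", "body": {
  "plan": [
    [-1, 0, 0, -1.0, 0, 0, 0],
    [-1, 0, 0, -0.5, 0, 0, 0],
    [-1, 0, 0, -0.3, 0, 0, 0],
    [-1, 0, 0, 0, 0, 0, 0]
  ]
}}

```text
time_s: 17.42
eef_pos: [0.4897, -0.3399, 0.0623]
ee_rot: [-1.201, -1.229, 1.226]
wrist_force: [0.4, -0.6, 0.8]
finger_gap: 0.0002
```

Call:
{"method": "jog_arm", "body": {
  "plan": [
    [-1, 0, 0, -0.3, 0, 0, 0],
    [-1, 0, 0, 0, 0, 0, 0]
  ]
}}

```text
time_s: 17.68
eef_pos: [0.4899, -0.3402, 0.0596]
ee_rot: [-1.202, -1.229, 1.227]
wrist_force: [-0.6, 1.4, 3.1]
finger_gap: 0.0
```

Call:
{"method": "jog_arm", "body": {
  "plan": [
    [-1, 0, 0, -0.3, 0, 0, 0],
    [-1, 0, 0, 0, 0, 0, 0]
  ]
}}

```text
time_s: 17.92
eef_pos: [0.4899, -0.3402, 0.0569]
ee_rot: [-1.202, -1.23, 1.227]
wrist_force: [-0.7, 0.6, 3.5]
finger_gap: -0.0001
```

Call:
{"method": "jog_arm", "body": {
  "plan": [
    [-1, 0, 0, -0.3, 0, 0, 0],
    [-1, 0, 0, 0, 0, 0, 0]
  ]
}}

```text
time_s: 18.18
eef_pos: [0.49, -0.3402, 0.0551]
ee_rot: [-1.203, -1.23, 1.227]
wrist_force: [-1.5, 1.7, 5.1]
finger_gap: -0.0004
```

Call:
{"method": "jog_arm", "body": {
  "plan": [
    [-1, 0, 0, -0.2, 0, 0, 0],
    [-1, 0, 0, -0.2, 0, 0, 0]
  ]
}}

```text
time_s: 18.42
eef_pos: [0.49, -0.3403, 0.0547]
ee_rot: [-1.205, -1.23, 1.229]
wrist_force: [-6.3, 4.9, 23.8]
finger_gap: 0.0001
```

The button hit its stop: z stopped changing while the force jumped to 24 N after about 6 mm. I'll release.

Call:
{"method": "jog_arm", "body": {
  "plan": [
    [-1, 0, 0, 1.0, 0, 0, 0],
    [-1, 0, 0, 3, 0, 0, 0],
    [-1, 0, 0, 5, 0, 0, 0],
    [-1, 0, 0, 6, 0, 0, 0],
    [-1, 3, 5.5, 3, 0, 0, 0],
    [-1, 3, 5.5, 0, 0, 0, 0],
    [-1, 3, 5.5, 0, 0, 0, 0],
    [-1, 3, 5.5, 0, 0, 0, 0],
    [-1, 2.5, 5.5, 0, 0, 0, 0],
    [-1, 2.5, 5.5, 0, 0, 0, 0],
    [-1, 0, 4, 0, 0, 0, 0],
    [-1, 0, 0, 0, 0, 0, 0]
  ]
}}

```text
time_s: 19.92
eef_pos: [0.6588, 0.0337, 0.2333]
ee_rot: [-1.205, -1.228, 1.225]
wrist_force: [-0.4, -0.3, -0.8]
finger_gap: 0.0002
```

Run:
```python
from ov import *
import pickle
p=shot("wrist");pickle.dump(p,open("w10.pkl","wb"));q=shot("scene");o=np.zeros((420,800,3),np.uint8);o[:,:560]=p["pixels"];o[:240,560:]=cv2.resize(q["pixels"][220:300,150:230],(240,240),interpolation=cv2.INTER_CUBIC);cv2.imwrite("pics/w10.png",o)
```

```text
(no output)
```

View pics/w10.png

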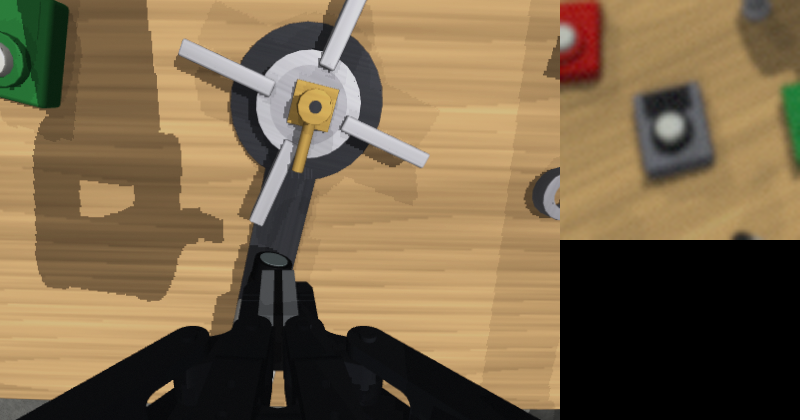

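```bash
python3 - <<'E' 2>/dev/null
from pin import *
meas("w10.pkl",(179,46),(427,161),(316,106),(299,171),(274,259),"pics/ov10.png")
mu,v=pin("w10.pkl",(316,106),(299,171))
for s in (-11,-11.5):
    l=np.array([.588,.057])+.14*np.array([np.cos(np.radians(s)),np.sin(np.radians(s))]);d=l-mu;print(1000*np.cross(v,d))
print(arm.sign_off())
E
```

```text
axis [0.58758909 0.05702879] blade 67.51872094617462 0.2302589324412741 lens 0.14006475509798147 -10.766373502897542 pc-off [-0.00036836  0.00423334] pin 0.055341423730256085 -10.9473876915956 want -12.425339984941544
11.25 11.25 10.5 11.25 11.25 10.5 11.5 11.25 11.5 11.5 11.25 
pin -12.338719871589166 mid [0.62545773 0.05222108]
-0.06502330080842764
-1.2865293449821174
the job is handed in; nothing more can be done
None
```

I turned the wheel about 123° clockwise by pushing one blade with the shut fingertips. I then pressed the grey remote's button to its stop, let it come up, and handed the job in at about 20 s.

**Alignment:** the pin reads between -10.9° and -12.3°, depending on how I measure it. The direction from the part to the lens is about -12.4°. The two methods disagree by about 1.4°, so the pin could be up to about 1.5° off. The edge-based reading puts the pin's line within about 1.3 mm of the lens centre. Readings before and after the press agree.

**Button:** it went down about 6 mm, with the force rising to 5 N and then jumping to 24 N at the stop. Afterwards the scene picture shows it clear and looking up. I saw no other sign that the picture was taken.

**Part on the wheel:** the pin's angle relative to the blades shifted by about 2–4° during the first push, from 7.5–8.9° to 11.4°. That is either slip or measuring error; I only ever pushed the blade, and the final angle was measured directly.

**Loose things:** I did not measure each one again at the end. The arm's path stayed clear of them, and forces were near zero outside the pushes and the press.

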